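# Turn the loose-lidded accessory cases right way up and stack them

## Task

Two of the three grey accessory cases on the repair bench lie upside down on their loose lids. Turn each of these two right way up, keeping its base and lid together all the while so that it never comes open, and stack both squarely, one on the other, on the third case, which already stands right way up and stays where it is. Do not drop the cases or let them topple over, leave the tools and parts around them alone, and let go of the finished stack.

Things in the scene. Friction and masses are not known exactly. Their poses are not given: they have to be found in the camera images.
- case_a (a point): centre (half-way up) of case A, upside down at the start, lid underneath, z down. Closed two-part case of grey plastic, 58 mm along x, 92 along y, 38 along z, 0.15 to 0.27 kg. z points out through the lid. The base is 20 mm of the height (the last 2 mm two rubber feet 40 x 9 mm), the lid 18 mm, flush all round: the seam lies 1 mm to the lid's side of this point, which is fixed to the base
- lid_a (a point): centre of case A's lid (58 x 92 x 18 mm, ribbed outside), 10 mm from case_a along z when closed; same axes. Nothing latches it: a 6 mm tongue sits in the base with 1 mm play, so move the base alone and the lid stays behind. Fingers bearing on the long sides (58 mm apart) of both halves, across the seam, hold both
- case_b (a point): centre (half-way up) of case B, upside down at the start, lid underneath, z down. Closed two-part case of grey plastic, 58 mm along x, 92 along y, 38 along z, 0.15 to 0.27 kg. z points out through the lid. The base is 20 mm of the height (the last 2 mm two rubber feet 40 x 9 mm), the lid 18 mm, flush all round: the seam lies 1 mm to the lid's side of this point, which is fixed to the base
- lid_b (a point): centre of case B's lid (58 x 92 x 18 mm, ribbed outside), 10 mm from case_b along z when closed; same axes. Nothing latches it: a 6 mm tongue sits in the base with 1 mm play, so move the base alone and the lid stays behind. Fingers bearing on the long sides (58 mm apart) of both halves, across the seam, hold both
- case_c (a point): centre (half-way up) of case C, right way up from the start, loose: the foot of the stack. Closed two-part case of grey plastic, 58 mm along x, 92 along y, 38 along z, 0.15 to 0.27 kg. z points out through the lid. The base is 20 mm of the height (the last 2 mm two rubber feet 40 x 9 mm), the lid 18 mm, flush all round: the seam lies 1 mm to the lid's side of this point, which is fixed to the base
- lid_c (a point): centre of case C's lid (58 x 92 x 18 mm, ribbed outside), 10 mm from case_c along z when closed; same axes. Nothing latches it: a 6 mm tongue sits in the base with 1 mm play, so move the base alone and the lid stays behind. Fingers bearing on the long sides (58 mm apart) of both halves, across the seam, hold both
- case_a_base: the base half of case A; for its pose use case_a, this body's own axes do not matter. The closed case stands steadily on its flat 58 x 38 mm ends
- case_b_base: the base half of case B; for its pose use case_b, this body's own axes do not matter. The closed case stands steadily on its flat 58 x 38 mm ends
- case_c_base: the base half of case C; for its pose use case_c, this body's own axes do not matter. The closed case stands steadily on its flat 58 x 38 mm ends
- case_a_lid: the lid half of case A; for its pose use lid_a, this body's own axes do not matter
- case_b_lid: the lid half of case B; for its pose use lid_b, this body's own axes do not matter
- screwdriver_at (a point): bystander: screwdriver with an orange handle lying on the bench, 190 mm long along its x, 26 mm high; the middle of its axis
- foot_at (a point): bystander: round black rubber foot, 46 mm across, 22 mm high; its centre
- pliers_at (a point): bystander: pliers lying flat along their x, 165 mm long, 60 mm wide, 14 mm high; the middle
- tip_cleaner_at (a point): bystander: round black tip cleaner with brass wool, 72 mm across, 45 mm high; its centre
- wire_brush_at (a point): bystander: wire brush lying along its x, 180 mm long, 18 mm wide, 26 mm high; about the middle
- chuck_at (a point): bystander: spare drill chuck, 38 mm across, 30 mm high; its centre
Things that resemble listed ones, but are neither listed nor needed, are in the scene too. Leave any pink or purple look-alike of the case_c_base alone.

How it is judged:
By the outcome, as a careful person would: the job done as asked, in the order asked, and still so for the second after the job is handed in, with the robot touching nothing.
It also fails if it takes over 72 s, if anything falls off the work surface, if the arm or the gripper's body presses on something with over 40 N, if the wrist force passes 120 N, or if a joint passes its speed limit or range.

## Robot

A 6-joint arm with a two-finger parallel gripper is mounted at the origin on the work surface. World frame = base frame: x ahead of the robot, y to its left, z up, the work surface at z = 0. Lengths are in m, angles in rad, forces in N, time in s.
With the tool pointing down it reaches from about 0.3 to 0.875 m from the base axis. Payload 6.4 kg.
Tool frame: the origin (TCP) lies at the very end of the fingers, on their centre line; the grasp point (between the pads) lies 19 mm behind it; x points along the fingers, z is the direction in which the jaws open and shut, and the axes are right-handed (so a half turn about x gives the same grasp; the last joint's range is limited). The gripper opens to 88 mm and grips with 3 to 60 N. Pads are 18 mm wide; open, the fingers measure 123 mm over their backs; the gripper's body (75 mm by 187 mm) begins 45 mm behind the grasp point.
Start: joints at [-1.475, 0.181, 1.607, -0, 1.354, -0.206], TCP at [0.171, -0.549, 0.239] pointing down, gripper open.
Joint ranges: [-2.99, 2.99], [-0.89, 2.07], [0.3, 2.58], [-1.14, 4.28], [0, 2.63], [-3.12, 3.12]. Speed limits (rad/s): [2.57, 2.57, 3.01, 3.14, 3.14, 3.14].

## Interface

Orientations are given as a rotation vector (axis times angle).
In Python, from station import manip gives the robot as it stands.
- The arm moves only by the shell command python3 -m creep 'ROWS' [OPENING] [FORCE]. ROWS is text: rows parted by semicolons, each of 6 numbers parted by spaces: the shift along the tool's x, y, z in mm, then the turn, a rotation vector about the tool's x, y, z in degrees. In form: x y z wx wy wz; .... A call has 1 to 12 rows; each row is the pose to reach, as a shift and turn from the pose commanded when the call began, along the tool's axes at that moment; what a row does not reach only later rows make up. A row lasts 1/10 s, in which the tool goes at most 50 mm and 8.59 degrees, less where a joint would pass 70% of its speed; a pose out of reach is approached as far as the arm can. A call with a gripper value outside its range is refused whole. OPENING is the gripper's target within -1 to 1 (fully open at 1, half-way at 0, shut at -1), set as the call begins (- or left out, the last holds). The fingers move at their own pace and stop on an object; FORCE is the grip in N (left out, the last holds). Time passes only in rows, so rows that repeat a pose let the fingers close. It gives the time, the measured TCP pose, the force and the opening at its end, in the units of the state.
- manip.state(): the state, without advancing time (a new reading comes with each control period).
- manip.get_image(name): name is "side" or "top"; returns a dict with "pixels" (400x640x3 uint8, red, green, blue), "depth" (400x640 float32, m along the optical axis (not along the pixel's ray), 0 where there is no reading), "vfov" (degrees; the focal length in pixels is half the picture's height over the tangent of half this angle, whatever the lens; pixels are square), "cx", "cy" (the principal point, pixels), "view" (4x4, takes a point from world to camera coordinates). Camera axes: x right, y up, looking along -z (the intrinsics and any distortion apply to the point x, -y, -z); pixel columns grow to the right and rows downward; lengths in m; the calibration is good to about 2 mm. A picture is of the moment at which its call begins.
- manip.job_done(): hands the job in, once; it reports no verdict.
Trained networks look in the newest picture that a camera, given by its name, has taken for a name from the list of things; names that differ only in an ending like _2 or _b are one class to them, and where a whole thing is asked for, a point or a joint stands for the part that bears it (a point fixed in the world has none). Each returns a list of dicts, best first, with "p" (0 to 1); they miss things now and then, are a little off and sometimes report something else, mostly with a low value. They report only what shows in the picture. A call takes as long as a camera call. They do not tell look-alikes from the thing itself.
- manip.search_frame(name, camera): "extent" ([left, top, width, height] in pixels, round what is visible of it).
- manip.landmark_of(name, camera): "pixel" ([column, row] in pixels: a listed point, or the origin of a listed thing).
The state is a dict: "clock": time; "q": joint angles; "qvel": joint speeds; "tau": joint torques, N m; "eef_pos": TCP position; "tool_rot": TCP orientation; "wrist_force": force on the tool from outside, world axes, zero at the start; "moment": the same for the moment, N m; "opening": finger opening in m.
Only numpy, scipy, OpenCV 4.12 (cv2) and the standard library are available. Lean on these libraries where they do the work, as an engineer would, in place of code of your own. Each camera call takes 0.05 s, during which the arm holds its last target. There are 200 camera calls.

## Working session

There is one attempt and no reset: what is moved stays moved. The work goes in short steps, Python scripts to look and compute and a shell command to move; the robot and the scene stay as the last step left them, time stands still between calls to the robot, and variables do not carry over. Pictures are saved under pics/ and viewed, on a budget of 10 in all, crops included, one or two more only if the job needs it, and the job is handed in when it is done.

```bash
mkdir -p pics; cat > h.py <<'E'
import numpy as np, cv2
from station import manip
from scipy.spatial.transform import Rotation as R
def img(cam,save=None):
    d=manip.get_image(cam)
    if save: cv2.imwrite('pics/'+save,d['pixels'][...,::-1])
    return d
def cloud(d):
    p=d['depth']; h,w=p.shape; f=h/2/np.tan(np.radians(d['vfov'])/2)
    u,v=np.meshgrid(np.arange(w),np.arange(h))
    c=np.stack([(u-d['cx'])/f*p,-(v-d['cy'])/f*p,-p],-1)
    V=np.array(d['view']); return (c-V[:3,3])@V[:3,:3]
E
python3 - <<'E'
from h import *
for c in ['top','side']:
    d=img(c,c+'1.png'); print({k:d[k] for k in d if k not in('pixels','depth')})
    np.savez('/tmp/'+c,c=cloud(d),p=d['pixels'])
    for n in ['case_a','case_c','lid_a']: print(n,[(np.round(x['pixel']),round(x['p'],2)) for x in manip.landmark_of(n,c)])
print(manip.state())
E
```

```text
{'vfov': 46.59686263397044, 'cx': 316.4059568565099, 'cy': 202.3298776069565, 'view': array([[ 0.01217782, -0.99987542,  0.0100421 , -0.1013565 ],
       [ 0.98934446,  0.01350551,  0.144966  , -0.52911778],
       [-0.14508356,  0.00816973,  0.98938568, -1.35719243],
       [ 0.        ,  0.        ,  0.        ,  1.        ]])}
case_a [(array([299., 184.]), 0.88), (array([184., 227.]), 0.83), (array([389., 279.]), 0.72), (array([428., 241.]), 0.66), (array([398., 193.]), 0.6), (array([453., 202.]), 0.56)]
case_c [(array([299., 184.]), 0.88), (array([184., 227.]), 0.83), (array([389., 279.]), 0.72), (array([428., 241.]), 0.66), (array([398., 193.]), 0.6), (array([453., 202.]), 0.56)]
lid_a [(array([376., 236.]), 0.84), (array([296., 187.]), 0.47)]
{'vfov': 46.09358509415051, 'cx': 321.9246148026161, 'cy': 201.98055300786567, 'view': array([[-0.71065972, -0.70347873,  0.00896888,  0.30999419],
       [ 0.35790307, -0.3505223 ,  0.86547069, -0.26843421],
       [-0.60569643,  0.61826514,  0.50087928, -1.07280638],
       [ 0.        ,  0.        ,  0.        ,  1.        ]])}
case_a [
[... 268 characters left out ...]
.49), (array([226., 286.]), 0.48), (array([385., 196.]), 0.47)]
{'clock': 0.4, 'q': array([-1.47528107e+00,  1.80899982e-01,  1.60714253e+00, -1.01066718e-05,
        1.35382131e+00, -2.06293778e-01]), 'qvel': array([-0.00068781, -0.00178292, -0.00178314, -0.00047833,  0.00119999,
        0.00095203]), 'tau': array([-3.45460166e-04, -4.33325243e+01, -3.41697299e+01,  7.00560305e-02,
        3.32935026e-02, -6.24292375e-05]), 'eef_pos': array([ 0.17092779, -0.54893271,  0.23858921]), 'tool_rot': array([ 0.98424107,  1.3371867 , -0.98391655]), 'wrist_force': array([-0.90988189, -0.29260206, -0.35027818]), 'moment': array([-0.01270514,  0.0448667 , -0.01395551]), 'opening': 0.08803137642779356}
```

View pics/top1.png

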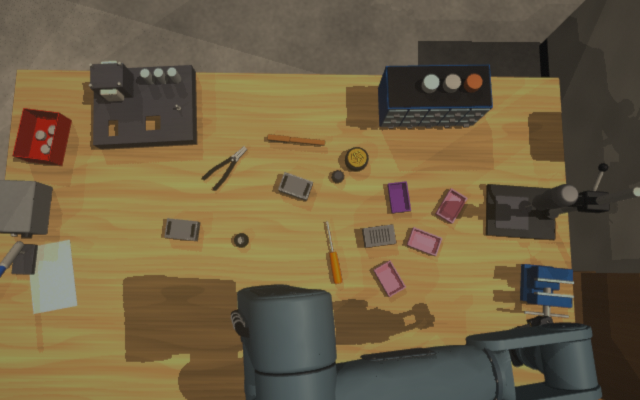

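View pics/side1.png

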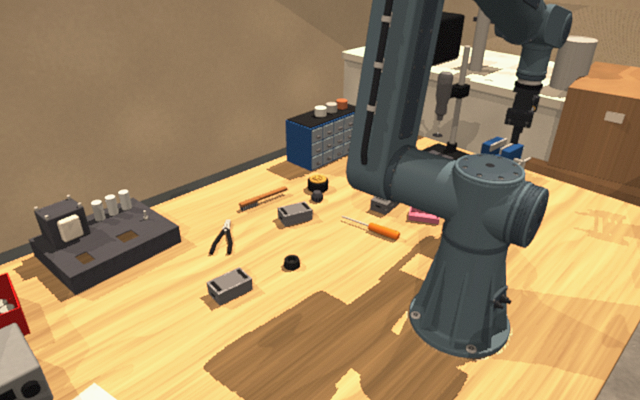

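The two upside-down cases (feet up) are at about (296,187) and (182,229). Case C, with the ribbed lid up, is at (379,236), between the screwdriver (335,255), the pink and purple look-alikes (388,278), (423,241) and (399,197).

```bash
python3 - <<'E'
from h import *
z=np.load('/tmp/top.npz'); c=z['c']
for n,(u,v) in dict(P=(296,187),Q=(182,229),C=(379,236),pink1=(388,278),pink2=(423,241),pink3=(450,206),purp=(399,197),foot=(241,240),chuck=(338,176),brass=(357,158)).items():
    w=c[v-28:v+29,u-28:u+29].reshape(-1,3); m=(w[:,2]>.012)&(w[:,2]<.06)
    im=np.zeros((57,57),np.uint8); im.reshape(-1)[m]=1
    k,l,s,ce=cv2.connectedComponentsWithStats(im); b=l[28,28] or 1+np.argmax(s[1:,4])
    p=w[(l==b).reshape(-1)]; t=np.percentile(p[:,2],90); p=p[p[:,2]>t-.006]
    r=cv2.minAreaRect((p[:,:2]*1000).astype(np.float32)); print(n,np.round(r[0],1),np.round(r[1],1),round(r[2],1),'top',round(t*1000,1),len(p))
w=c[215:290,320:345].reshape(-1,3); w=w[(w[:,2]>.008)&(w[:,2]<.04)]; print('driver',w.min(0),w.max(0))
s=manip.state(); q=s['q']; 
E_=lambda a,x:R.from_euler(a,x)
T=R.from_rotvec(s['tool_rot']); print(T.as_matrix().round(3)); 
M=E_('z',q[0])*E_('y',q[1]+q[2])*E_('x',q[3])*E_('y',q[4])*E_('x',q[5]); print(M.as_matrix().round(3))
E
```

```text
P [581.8 -29.7] [92.1 58.8] 71.4 top 39.2 440
Q [445.  308.8] [93.5 57.9] 84.5 top 38.6 486
C [ 433.1 -283.4] [57.9 92. ] 8.7 top 40.4 481
pink1 [ 307.2 -315.6] [92.  58.7] 29.9 top 21.7 111
pink2 [ 419.4 -422.4] [93.  58.2] 69.3 top 21.8 117
pink3 [ 529.4 -507.2] [59.  93.8] 58.6 top 22.4 124
purp [ 554.2 -346.9] [91.7 59. ] 8.3 top 22.5 104
foot [417.  133.6] [39.3 36.3] 2.2 top 23.3 85
chuck [ 616.  -159.2] [28.2 26.5] 77.8 top 31.2 65
brass [ 670.9 -215.4] [59.5 64.4] 0.6 top 42.8 236
driver [ 0.28193978 -0.17106794  0.00818078] [ 0.4768928 -0.1175997  0.0295798]
[[-0.     0.955  0.297]
 [ 0.     0.297 -0.955]
 [-1.     0.    -0.   ]]
[[-0.095  0.974  0.204]
 [ 0.995  0.093  0.02 ]
 [ 0.     0.205 -0.979]]
```

```bash
cat > log.py <<'E'
from station import manip; import json
s=manip.state(); s={k:(v.tolist() if hasattr(v,'tolist') else v) for k,v in s.items()}
open('log.jsonl','a').write(json.dumps(s)+'\n')
E
python3 log.py
python3 -m creep '0 40 -25 0 0 0;0 80 -50 0 0 0;0 120 -80 0 10 0;0 160 -110 0 20 0; 0 160 -110 0 30 0;0 160 -110 0 30 0'; python3 log.py
python3 -m creep '0 40 -25 0 0 10;0 80 -50 0 0 20;0 100 -70 0 0 30; 0 100 -70 0 0 40;0 100 -70 0 0 40;0 100 -70 0 0 40' ; python3 log.py
python3 -m creep '0 40 -25 -10 0 0;0 80 -50 -20 0 0;0 100 -70 -30 0 0; 0 100 -70 -30 -15 0; 0 100 -70 -30 -15 0' ; python3 log.py
```

```text
clock: 1.0
eef_pos: [0.2921, -0.396, 0.2384]
tool_rot: [1.297, 1.768, -0.745]
wrist_force: [-0.8, -0.3, 0.3]
opening: 0.0883
clock: 1.6
eef_pos: [0.3672, -0.3085, 0.2727]
tool_rot: [1.764, 1.169, -0.344]
wrist_force: [0.5, -0.3, 0.1]
opening: 0.0881
clock: 2.1
eef_pos: [0.434, -0.2591, 0.3658]
tool_rot: [1.21, 0.962, -0.234]
wrist_force: [0.3, 0.4, -0.3]
opening: 0.0879
```

```bash
cat > kin.py <<'E'
import numpy as np, json
from scipy.spatial.transform import Rotation as R
from scipy.optimize import least_squares
L=[json.loads(l) for l in open('log.jsonl')]
T0=R.from_matrix(np.array([[0,0,-1],[0,1,0],[1,0,0]]).astype(float))
e=lambda a,x:R.from_euler(a,x)
def fk(q,P):
    a1,d,h,a2,c,l,w,Lt=P
    A=e('z',q[0]);B=A*e('y',q[1]);C=B*e('y',q[2]);D=C*e('z',q[3]);E=D*e('y',q[4]);F=E*e('z',q[5])*T0
    p=A.apply([a1,d,h])+B.apply([0,0,a2])+C.apply([c,0,l])+D.apply([0,w,0])+F.apply([Lt,0,0])
    return p,F
def res(P): return np.concatenate([fk(s['q'],P)[0]-s['eef_pos'] for s in L]+[1e-4*(np.array(P)-[0,.1,.2,.4,0,.4,0,.25])])
def fit(): return least_squares(res,[0,.1,.2,.4,0,.4,0,.25])
lo=np.array([-2.99,-.89,.3,-1.14,0,-3.12])+.04; hi=np.array([2.99,2.07,2.58,4.28,2.63,3.12])-.04
PP=None
def ik(p,Rt,seeds,P):
    best=None
    for s in seeds:
        f=lambda q:np.concatenate([(fk(q,P)[0]-p)*5,(fk(q,P)[1]*Rt.inv()).as_rotvec(),1e-4*(q-seeds[0])])
        r=least_squares(f,np.clip(s,lo+.01,hi-.01),bounds=(lo,hi))
        er=np.abs(f(r.x)[:6]).max()
        if best is None or er<best[1]-1e-3 or (er<2e-3 and best[1]<2e-3 and np.abs(r.x-seeds[0]).max()<np.abs(best[0]-seeds[0]).max()-.01): best=(r.x,er)
    return best
E
python3 - <<'E'
from kin import *
r=fit(); print(r.x.round(4))
for s in L:
    p,F=fk(s['q'],r.x); print((1000*(p-s['eef_pos'])).round(1),(F*R.from_rotvec(s['tool_rot']).inv()).as_rotvec().round(4),np.round(s['q'],2))
np.save('P.npy',r.x)
E
```

```text
[ 0.      0.1178  0.3134  0.4382  0.0855  0.5145 -0.      0.3115]
[-0.  0. -0.] [-0.  0.  0.] [-1.48  0.18  1.61 -0.    1.35 -0.21]
[-0.  0.  0.] [ 0.  0. -0.] [-1.2   0.37  1.47  0.04  1.84  0.07]
[ 0. -0.  0.] [ 0.  0. -0.] [-1.38  0.15  1.8   0.65  1.75  0.02]
[-0.  0. -0.] [ 0.  0. -0.] [-1.24 -0.18  1.88  0.74  1.59 -0.25]
```

```bash
cat >> kin.py <<'E'
P=np.load('P.npy') if __import__('os').path.exists('P.npy') else None
def tool(alpha,phi,js=1):
    a,f=np.radians([alpha,phi]); fw=np.array([np.cos(a),np.sin(a),0]); z=np.array([0,0,1.])
    x=np.sin(f)*fw-np.cos(f)*z; jz=js*np.cross(z,fw); return R.from_matrix(np.stack([x,np.cross(jz,x),jz],1))
def tcp(g,Rt): return np.array(g)+Rt.apply([.019,0,0])
rng=np.random.default_rng(0)
SE=[np.array([-.5,.3,1.6,k,1.5,j]) for k in(0,1.5,3) for j in (-1.5,0,1.5)]
def solve(g,alpha,phi,js,seed=None,seeds=None):
    Rt=tool(alpha,phi,js); s=seeds if seeds else SE
    if seed is not None: s=[seed]+s
    return ik(tcp(g,Rt),Rt,s,P)
E
python3 - <<'E'
from kin import *
u=lambda a:np.array([np.cos(np.radians(a)),np.sin(np.radians(a)),0])
for al in (98.7,-81.3):
  for js in(1,-1):
    for z in(.057,.095):
      for back in(.016,.13):
        q,er=solve(np.array([.4331,-.2834,z])-back*u(al),al,60,js); print('C',al,js,z,back,q.round(2),round(er,3))
for n,c,a0 in(('P',(.5818,-.0297),71.4),('Q',(.445,.3088),84.5)):
  for al in (a0,a0-180):
    for js in(1,-1):
      for ph,z in((-10,.024),(35,.12),(80,.055)):
        q,er=solve(np.array([*c,z]),al,ph,js); print(n,al,js,ph,q.round(2),round(er,3))
E
```

```text
C 98.7 1 0.057 0.016 [-1.02  0.93  1.27  0.37  1.93  1.91] 0.0
C 98.7 1 0.057 0.13 [-1.08  1.11  0.92  0.35  2.11  1.93] 0.0
C 98.7 1 0.095 0.016 [-1.02  0.87  1.29  0.37  1.97  1.93] 0.0
C 98.7 1 0.095 0.13 [-1.08  1.06  0.94  0.35  2.14  1.94] 0.0
C 98.7 -1 0.057 0.016 [-1.02  0.93  1.27  0.37  1.93 -1.23] 0.0
C 98.7 -1 0.057 0.13 [-1.08  1.11  0.92  0.35  2.11 -1.21] 0.0
C 98.7 -1 0.095 0.016 [-1.02  0.87  1.29  0.37  1.97 -1.21] 0.0
C 98.7 -1 0.095 0.13 [-1.08  1.06  0.94  0.35  2.14 -1.2 ] 0.0
C -81.3 1 0.057 0.016 [-0.42  0.5   2.24  4.24  0.86  1.24] 0.102
C -81.3 1 0.057 0.13 [-0.09  0.42  2.05 -1.1   1.03  0.63] 0.171
C -81.3 1 0.095 0.016 [-0.43  0.39  2.28  4.24  0.83  1.18] 0.124
C -81.3 1 0.095 0.13 [-0.09  0.31  2.09 -1.1   1.04  0.58] 0.163
C -81.3 -1 0.057 0.016 [-0.42  0.5   2.24  4.24  0.86 -1.91] 0.102
C -81.3 -1 0.057 0.13 [-0.09  0.42  2.05 -1.1   1.03 -2.51] 0.171
C -81.3 -1 0.095 0.016 [-0.43  0.39  2.28  4.24  0.83 -1.96] 0.124
C -81.3 -1 0.095 0.13 [-0.09  0.31  2.09 -1.1   1.04 -2.57] 0.163
P 71.4 1 -10 [-0.17  0.54  1.67 -0.21  0.97 -2.86] 0.0
P 71.4 1 35 [
[... 553 characters left out ...]
 -1 80 [ 0.18  1.08  1.23 -1.09  1.8  -2.29] 0.0
Q 84.5 1 -10 [ 0.47  0.5   1.73 -0.17  1.01 -2.48] 0.0
Q 84.5 1 35 [0.06 0.19 2.04 0.76 0.96 2.82] 0.0
Q 84.5 1 80 [-0.23  0.8   2.01  1.38  1.45  1.9 ] 0.0
Q 84.5 -1 -10 [ 0.47  0.5   1.73 -0.17  1.01  0.67] 0.0
Q 84.5 -1 35 [ 0.06  0.19  2.04  0.76  0.96 -0.32] 0.0
Q 84.5 -1 80 [-0.23  0.8   2.01  1.38  1.45 -1.24] 0.0
Q -95.5 1 -10 [0.3  0.4  1.9  0.23 0.79 0.24] 0.0
Q -95.5 1 35 [ 0.62  0.58  1.49 -0.45  1.51  0.85] 0.0
Q -95.5 1 80 [ 0.74  1.15  1.09 -0.84  2.06  0.94] 0.0
Q -95.5 -1 -10 [ 0.3   0.4   1.9   0.23  0.79 -2.9 ] 0.0
Q -95.5 -1 35 [ 0.62  0.58  1.49 -0.45  1.51 -2.3 ] 0.0
Q -95.5 -1 80 [ 0.74  1.15  1.09 -0.84  2.06 -2.21] 0.0
```

```bash
python3 - <<'E'
from kin import *
u=lambda a:np.array([np.cos(np.radians(a)),np.sin(np.radians(a)),0])
c=np.concatenate([np.load(f'/tmp/{k}.npz')['c'].reshape(-1,3) for k in('top',)])
m=(c[:,0]>.25)&(c[:,0]<.75)&(c[:,1]<-.5)&(c[:,1]>-1)&(c[:,2]>.03)
for y in np.arange(-.55,-.95,-.05):
    w=c[m&(abs(c[:,1]-y)<.025)]
    if len(w): print('y',y.round(2),'x',w.min(0)[0].round(2),w.max(0)[0].round(2),'z',np.percentile(w[:,2],[5,50,95]).round(2),len(w))
for ph in(60,45):
  for z in(.057,.095):
    for back in(.016,.13):
      g=np.array([.4331,-.2834,z])-.016*u(98.7); Rt=tool(98.7,ph,-1); g=g-Rt.apply([back-.016,0,0])
      q,er=solve(g,98.7,ph,-1); w=g-Rt.apply([.2925,0,0]); print(ph,z,back,q.round(2),round(er,3),'wrist',w.round(3))
q0,er=solve(np.array([.5818,-.0297,.0235])+.012*u(71.4),71.4,-20,-1); print(q0.round(2),er)
# next move: to hover over P, tool rows
s=L[-1]; R0=R.from_rotvec(s['tool_rot']); Rt=tool(71.4,-20,-1)
g=np.array([.5818,-.0297,.0235])+.012*u(71.4); t=tcp(g,Rt)-Rt.apply([.1,0,0])
print('hover',(1000*R0.inv().apply(t-s['eef_pos'])).round(1),np.degrees((R0.inv()*Rt).as_rotvec()).round(1))
E
```

```text
y -0.65 x 0.5 0.54 z [0.21 0.29 0.33] 358
y -0.7 x 0.25 0.54 z [0.05 0.12 0.34] 1024
y -0.75 x 0.25 0.54 z [0.07 0.12 0.27] 856
y -0.8 x 0.25 0.6 z [0.05 0.27 0.41] 1433
y -0.85 x 0.5 0.5 z [0.27 0.27 0.27] 1
60 0.057 0.016 [-1.02  0.93  1.27  0.37  1.93 -1.23] 0.0 wrist [ 0.474 -0.55   0.203]
60 0.057 0.13 [-1.07  1.    1.    0.36  2.14 -1.19] 0.0 wrist [ 0.489 -0.647  0.26 ]
60 0.095 0.016 [-1.02  0.87  1.29  0.37  1.97 -1.21] 0.0 wrist [ 0.474 -0.55   0.241]
60 0.095 0.13 [-1.07  0.95  1.    0.37  2.18 -1.17] 0.0 wrist [ 0.489 -0.647  0.298]
45 0.057 0.016 [-1.    0.77  1.41  0.3   1.69 -1.22] 0.0 wrist [ 0.467 -0.504  0.264]
45 0.057 0.13 [-1.04  0.78  1.2   0.28  1.9  -1.2 ] 0.0 wrist [ 0.479 -0.583  0.344]
45 0.095 0.016 [-1.    0.71  1.42  0.3   1.75 -1.21] 0.0 wrist [ 0.467 -0.504  0.302]
45 0.095 0.13 [-1.04  0.73  1.19  0.29  1.95 -1.19] 0.0 wrist [ 0.479 -0.583  0.382]
[-0.07  0.6   1.61 -0.39  1.06  0.47] 2.8156229852846493e-08
hover [ 377.3   20.5 -158.5] [-42.2  10.3 -59.6]
```

```bash
python3 -m creep '38 2 -16 -4.2 1.0 -6.0;75 4 -32 -8.4 2.1 -11.9;113 6 -48 -12.7 3.1 -17.9;151 8 -63 -16.9 4.1 -23.8;189 10 -79 -21.1 5.2 -29.8;226 12 -95 -25.3 6.2 -35.8;264 14 -111 -29.5 7.2 -41.7;302 16 -127 -33.8 8.2 -47.7;340 18 -143 -38.0 9.3 -53.6;377.3 20.5 -158.5 -42.2 10.3 -59.6;377.3 20.5 -158.5 -42.2 10.3 -59.6' 1 50
cat > go.py <<'E'
# usage: go.py gx gy gz alpha phi (deg, m: grasp point) -> shift & turn from the present pose
import sys; from kin import *; from station import manip
s=manip.state(); R0=R.from_rotvec(s['tool_rot'])
def go(g,al,ph,back=0):
    Rt=tool(al,ph,-1); t=tcp(g,Rt)-Rt.apply([back,0,0]); q,er=ik(t,Rt,[s['q']],P)
    print('shift',(1000*R0.inv().apply(t-s['eef_pos'])).round(1),'turn',np.degrees((R0.inv()*Rt).as_rotvec()).round(1),'q',q.round(2),'err',round(er,3))
u=lambda a:np.array([np.cos(np.radians(a)),np.sin(np.radians(a)),0])
E
python3 - <<'E'
from go import *; from h import img
g=np.array([.5818,-.0297,.0235])+.012*u(71.4); go(g,71.4,-20,.1); go(g,71.4,-20)
img('side','side2.png')
E
```

```text
clock: 3.2
eef_pos: [0.5917, 0.0164, 0.0909]
tool_rot: [-0.027, 1.61, -0.517]
wrist_force: [-2.0, -0.0, -0.6]
opening: 0.0882
shift [-5.8 -9.8  5.1] turn [ 0.8 -0.7 -0. ] q [-0.01  0.49  1.55 -0.35  1.23  0.45] err 0.0
shift [94.2 -9.8  6.3] turn [ 0.8 -0.7 -0. ] q [-0.07  0.6   1.61 -0.39  1.06  0.47] err 0.0
```

View pics/side2.png

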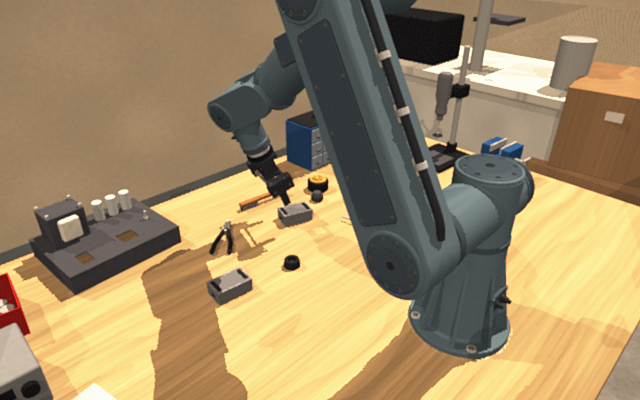

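The gripper hovers beside case P at about (290,200), tilted as planned. I'll settle the arm and recompute.

```bash
python3 -m creep '0 0 0 0 0 0;0 0 0 0 0 0;0 0 0 0 0 0'; python3 - <<'E'
from go import *
g=np.array([.5818,-.0297,.0235])+.012*u(71.4); go(g,71.4,-20)
E
```

```text
clock: 3.55
eef_pos: [0.5951, 0.0086, 0.1035]
tool_rot: [-0.01, 1.592, -0.523]
wrist_force: [-0.6, 0.1, 0.8]
opening: 0.0882
shift [103.9  -0.3  -0.5] turn [-0.2  0.1 -0.5] q [-0.07  0.6   1.61 -0.39  1.06  0.47] err 0.0
```

```bash
python3 -m creep '30 0 -0.5 0 0 -0.5;60 0 -0.5 0 0 -0.5;85 0 -0.5 0 0 -0.5;98 0 -0.5 0 0 -0.5;103 0 -0.5 0 0 -0.5;103 0 -0.5 0 0 -0.5;103 0 -0.5 0 0 -0.5'; python3 -m creep '0 0 0 0 0 0;0 0 0 0 0 0;0 0 0 0 0 0;0 0 0 0 0 0;0 0 0 0 0 0;0 0 0 0 0 0;0 0 0 0 0 0;0 0 0 0 0 0' -1 50;  python3 - <<'E'
from go import *
print(manip.state()['wrist_force'])
g=np.array([.5818,-.0297,.0235])+.012*u(71.4); go(g,71.4,-20); go(g+[0,0,.09],71.4,-20); 
E
```

```text
clock: 4.25
eef_pos: [0.5834, -0.0225, 0.0049]
tool_rot: [-0.02, 1.595, -0.529]
wrist_force: [0.0, -0.4, 0.7]
opening: 0.0883
clock: 5.05
eef_pos: [0.5825, -0.0223, 0.0036]
tool_rot: [-0.02, 1.597, -0.528]
wrist_force: [-0.3, 1.5, 4.2]
opening: 0.0576
[-0.34260713  1.5494571   4.17706376]
shift [-1.3 -2.3  1.7] turn [ 0.  -0.1  0.1] q [-0.07  0.6   1.61 -0.39  1.06  0.47] err 0.0
shift [-85.8 -33.2   1.5] turn [ 0.  -0.1  0.1] q [-0.07  0.47  1.59 -0.36  1.2   0.41] err 0.0
```

```bash
python3 -m creep '-5 -2 0 0 0 0;-20 -7 0 0 0 0;-45 -16 0 0 0 0;-70 -25 0 0 0 0;-85 -31 0 0 0 0;-85 -31 0 0 0 0;-85 -31 0 0 0 0;-85 -31 0 0 0 0' -1 50;  python3 - <<'E'
from go import *; from h import img
g=np.array([.5818,-.0297,.114])+.012*u(71.4)
print(manip.state()['wrist_force'])
for p in (-20,-5,10,25,40,55,70): go(g,71.4,p)
img('side','side3.png')
E
```

```text
clock: 5.85
eef_pos: [0.5811, -0.0223, 0.0922]
tool_rot: [-0.021, 1.601, -0.529]
wrist_force: [-0.2, 0.7, -3.1]
opening: 0.0575
[-0.24838013  0.68576992 -3.06477833]
shift [-3.3 -2.6  3. ] turn [ 0.1 -0.3  0.1] q [-0.07  0.46  1.59 -0.36  1.2   0.41] err 0.0
shift [-3.9  2.3  3. ] turn [ 0.  -0.3 15.1] q [-0.19  0.39  1.66 -0.1   1.1   0.18] err 0.0
shift [-5.8  6.9  3. ] turn [-0.  -0.3 30.1] q [-0.32  0.35  1.72  0.2   1.08 -0.09] err 0.0
shift [-8.9 10.8  3. ] turn [-0.1 -0.3 45.1] q [-0.45  0.37  1.76  0.48  1.13 -0.36] err 0.0
shift [-12.8  13.9   3. ] turn [-0.1 -0.3 60.1] q [-0.57  0.43  1.77  0.72  1.24 -0.59] err 0.0
shift [-17.4  15.7   3. ] turn [-0.1 -0.3 75.1] q [-0.66  0.54  1.76  0.91  1.39 -0.77] err 0.0
shift [-22.3  16.4   2.9] turn [-0.2 -0.3 90.1] q [-0.72  0.68  1.72  1.05  1.56 -0.9 ] err 0.0
```

View pics/side3.png

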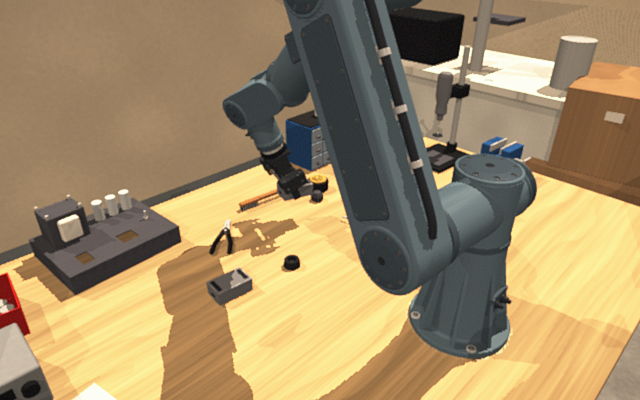

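The case came up whole, hanging in the fingers at about (290,187). Now the quarter turn.

```bash
python3 -m creep '0 1 0 0 0 6;0 3 0 0 0 14;-1 6 0 0 0 22;-2 8 0 0 0 30;-4 11 0 0 0 38;-6 13 0 0 0 46;-8 15 0 0 0 54;-11 17 0 0 0 62;-13 18 0 0 0 70;-16 19 0 0 0 78;-18 19 0 0 0 86;-20 19 0 0 0 90' -1 50; python3 -m creep '0 0 0 0 0 0;0 0 0 0 0 0;0 0 0 0 0 0'; python3 - <<'E'
from go import *
g=np.array([.5818,-.0297,.058])+.0*u(71.4)
print(manip.state()['wrist_force'])
go(g,71.4,70)
E
```

```text
clock: 7.1
eef_pos: [0.5891, 0.0004, 0.1037]
tool_rot: [1.136, 1.157, 0.699]
wrist_force: [-0.1, 0.1, -2.6]
opening: 0.0574
clock: 7.4
eef_pos: [0.5904, 0.0012, 0.1062]
tool_rot: [1.126, 1.159, 0.697]
wrist_force: [0.3, 0.6, -2.7]
opening: 0.058
[ 0.26071645  0.58156861 -2.74450188]
shift [  5.6 -56.2   1.8] turn [-0.1 -0.   0.2] q [-0.74  0.8   1.68  1.04  1.53 -0.98] err 0.0
```

```bash
python3 -m creep '5 -14 0 0 0 0;10 -28 0 0 0 0;14 -38 0 0 0 0;16 -44 0 0 0 0;16.4 -45.1 0 0 0 0;16.4 -45.1 0 0 0 0;16.4 -45.1 0 0 0 0'; python3 -m creep '0.5 -1.4 0 0 0 0;1 -2.8 0 0 0 0;1.3 -3.6 0 0 0 0;1.3 -3.6 0 0 0 0'; python3 -m creep '0.5 -1.4 0 0 0 0;0.5 -1.4 0 0 0 0;0.5 -1.4 0 0 0 0'
```

```text
clock: 8.1
eef_pos: [0.5904, 0.0008, 0.0585]
tool_rot: [1.128, 1.157, 0.698]
wrist_force: [0.6, 1.1, -2.8]
opening: 0.0575
clock: 8.5
eef_pos: [0.59, 0.001, 0.0541]
tool_rot: [1.129, 1.158, 0.698]
wrist_force: [-0.1, 0.4, -1.7]
opening: 0.0575
clock: 8.8
eef_pos: [0.5902, 0.0009, 0.0529]
tool_rot: [1.129, 1.158, 0.698]
wrist_force: [0.1, -0.6, -1.2]
opening: 0.0576
```

```bash
python3 -m creep '0.3 -0.9 0 0 0 0;0.3 -0.9 0 0 0 0;0.3 -0.9 0 0 0 0'; python3 - <<'E'
from go import *; from h import img
img('side','side4.png'); s=manip.state(); print(s['eef_pos'],s['wrist_force'],s['moment'], R.from_rotvec(s['tool_rot']).as_matrix()[:,0].round(3))
E
```

```text
clock: 9.1
eef_pos: [0.5901, 0.001, 0.0528]
tool_rot: [1.129, 1.157, 0.7]
wrist_force: [-1.9, -0.4, 4.7]
opening: 0.0574
[0.59013542 0.001001   0.05280451] [-2.46001353 -0.70410662  4.58886935] [ 0.23037986 -0.12977831  0.25734926] [ 0.299  0.891 -0.342]
```

```bash
python3 -c "
import cv2;i=cv2.imread('pics/side4.png');cv2.imwrite('pics/c4.png',cv2.resize(i[120:270,200:400],None,fx=3,fy=3))"
```

```text
(no output)
```

View pics/c4.png

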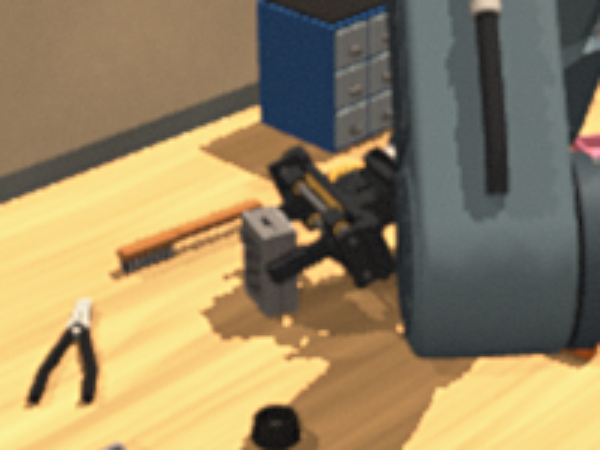

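Standing on its end, lid away from the gripper. I'll release and back off.

```bash
python3 -m creep '0 0 0 0 0 0;0 0 0 0 0 0;0 0 0 0 0 0;0 0 0 0 0 0;0 0 0 0 0 0' 1 50; python3 -m creep '-10 0 0 0 0 0;-35 0 0 0 0 0;-70 0 0 0 0 0;-100 10 0 0 0 0;-100 10 0 0 0 0;-100 10 0 0 0 0'; python3 - <<'E'
from go import *; from h import *
d=img('top','top5.png'); c=cloud(d)
m=(c[...,2]>.08)&(c[...,2]<.1)&(abs(c[...,0]-.585)<.06)&(abs(c[...,1])<.07)
p=c[m]; r=cv2.minAreaRect((p[:,:2]*1000).astype(np.float32)); print(len(p),r,np.median(p,0))
# predicted: centre on end
C=np.array([.5901,.001,0])-.019*u(71.45)*.94; print('grasp',C)
g=np.array([C[0],C[1],.064])+.000*u(71.4)
for p in (70,30,0,-20,-40): go(g,71.4,p,.11)
go(g,71.4,-40,0)
E
```

```text
clock: 9.65
eef_pos: [0.5901, 0.001, 0.0516]
tool_rot: [1.129, 1.158, 0.698]
wrist_force: [0.9, 0.6, 0.1]
opening: 0.0883
clock: 10.25
eef_pos: [0.5614, -0.0857, 0.0957]
tool_rot: [1.128, 1.157, 0.696]
wrist_force: [-0.3, 0.5, 0.6]
opening: 0.0882
260 ((585.8098754882812, -14.279983520507812), (37.89525604248047, 57.78571701049805), 71.81411743164062) [ 0.58476851 -0.01379634  0.09058531]
grasp [ 0.58441816 -0.01593211  0.        ]
shift [-11.1  -4.6  -0.4] turn [-0.1  0.1  0.1] q [-0.88  0.74  1.65  0.93  1.66 -0.95] err 0.0
shift [10.1 53.9 -0.5] turn [ -0.1   0.  -39.9] q [-0.59  0.31  1.75  0.53  1.27 -0.47] err 0.0
shift [48.6 81.  -0.6] turn [ -0.2   0.  -69.9] q [-0.23  0.29  1.66  0.    1.2   0.09] err 0.0
shift [79.7 86.6 -0.7] turn [ -0.2  -0.  -89.9] q [-0.01  0.43  1.52 -0.34  1.32  0.43] err 0.0
shift [110.8  81.2  -0.7] turn [-2.000e-01 -1.000e-01 -1.099e+02] q [ 0.16  0.64  1.36 -0.6   1.53  0.64] err 0.0
shift [ 73.5 -22.3  -0.5] turn [-2.000e-01 -1.000e-01 -1.099e+02] q [ 0.07  0.69  1.48 -0.66  1.34  0.67] err 0.0
```

```bash
python3 -m creep '-9 7 0 0 0 -8;-5 21 0 0 0 -16;0 33 0 0 0 -24;5 44 0 0 0 -32;10 54 -0.5 0 0 -40;19 62 -0.5 0 0 -48;29 70 -0.5 0 0 -56;40 77 -0.6 0 0 -64;49 81 -0.6 0 0 -70;49 81 -0.6 0 0 -70;49 81 -0.6 0 0 -70'; python3 - <<'E'
from go import *
C=np.array([.5857,-.0143,0]);g=C+.003*u(71.6)+[0,0,.064]
for p in (0,-20,-40): go(g,71.6,p,.11)
E
```

```text
clock: 11.4
eef_pos: [0.5835, -0.0126, 0.1534]
tool_rot: [0.253, 1.561, -0.252]
wrist_force: [0.6, 0.2, -0.3]
opening: 0.0881
shift [-1.6  2.1  2.6] turn [-0.  -0.3  0. ] q [-0.22  0.29  1.65  0.    1.2   0.1 ] err 0.0
shift [ 3.8 33.2  2.6] turn [  0.   -0.3 -20. ] q [ 0.    0.43  1.52 -0.34  1.32  0.43] err 0.0
shift [19.6 60.6  2.7] turn [  0.1  -0.3 -40. ] q [ 0.17  0.65  1.35 -0.6   1.53  0.64] err 0.0
```

```bash
python3 -m creep '0 14 1 0 0 -8;3 28 2 0 -0.3 -16;7 38 2.7 0 -0.3 -24;13 50 2.7 0 -0.3 -32;19.6 60.6 2.7 0 -0.3 -40;19.6 60.6 2.7 0 -0.3 -40;19.6 60.6 2.7 0 -0.3 -40;19.6 60.6 2.7 0 -0.3 -40'; python3 - <<'E'
from go import *
C=np.array([.5857,-.0143,0]);g=C+.003*u(71.6)+[0,0,.064]
go(g,71.6,-40,0)
E
```

```text
clock: 12.2
eef_pos: [0.6065, 0.04, 0.136]
tool_rot: [-0.3, 1.597, -0.798]
wrist_force: [-0.3, -0.1, -0.3]
opening: 0.0879
shift [109.6   3.9  -2.5] turn [-0.3 -0.  -0.1] q [ 0.08  0.7   1.48 -0.65  1.34  0.67] err 0.0
```

```bash
python3 -m creep '25 1 -1 0 0 0;55 2 -1 0 0 0;85 3 -1 0 0 0;102 3.5 -1 0 0 0;109.5 3.9 -1 0 0 0;109.5 3.9 -1 0 0 0;109.5 3.9 -1 0 0 0'; python3 - <<'E'
from go import *
C=np.array([.5857,-.0143,0]);g=C+.003*u(71.6)+[0,0,.064]
print(manip.state()['wrist_force']); go(g,71.6,-40,0)
E
```

```text
clock: 12.9
eef_pos: [0.5852, -0.0219, 0.0502]
tool_rot: [-0.302, 1.595, -0.798]
wrist_force: [-0.6, -0.3, -0.2]
opening: 0.088
[-0.57731812 -0.26992242 -0.17282968]
shift [ 1.8 -1.  -1.9] turn [-0.3  0.1  0. ] q [ 0.08  0.7   1.48 -0.65  1.34  0.67] err 0.0
```

```bash
python3 -m creep '1 -1 -1.7 0 0 0;1 -1 -1.7 0 0 0;1 -1 -1.7 0 0 0;1 -1 -1.7 0 0 0;1 -1 -1.7 0 0 0;1 -1 -1.7 0 0 0;1 -1 -1.7 0 0 0;1 -1 -1.7 0 0 0;1 -1 -1.7 0 0 0' -1 50; python3 - <<'E'
from go import *
s=manip.state(); print(s['eef_pos'],s['wrist_force'],s['opening'],R.from_rotvec(s['tool_rot']).as_matrix().round(3))
g=s['eef_pos']-R.from_rotvec(s['tool_rot']).apply([.019,0,0]); print('grasp',g, 'rel centre along f', (g-[.5857,-.0143,0])@u(71.6))
go(g+[0,0,.1],71.6,-40); 
g2=g+[0,0,.1]
for al in (80,98.7): go(g2+[-.03,-.05,.05],al,5)
E
```

```text
clock: 13.8
eef_pos: [0.5821, -0.0226, 0.0488]
tool_rot: [-0.304, 1.597, -0.798]
wrist_force: [-1.4, 2.6, 4.0]
opening: 0.0574
[ 0.58212667 -0.02255061  0.04881796] [-1.36439291  2.60864958  4.02977004] 0.0573906729598611 [[-0.203  0.245  0.948]
 [-0.611  0.725 -0.318]
 [-0.765 -0.644  0.003]]
grasp [ 0.58597846 -0.01093838  0.06335481] rel centre along f 0.003277653551888915
shift [-76.5 -64.4   0.3] turn [-0.2  0.   0.1] q [ 0.08  0.55  1.47 -0.64  1.46  0.58] err 0.0
shift [ -83.7 -126.7  -12.5] turn [-8.4 -2.5 45. ] q [-0.37  0.19  1.69  0.09  1.28 -0.22] err 0.0
shift [ -83.6 -126.9  -13. ] turn [-26.7  -8.3  44.3] q [-0.36  0.21  1.67  0.08  1.31 -0.54] err 0.0
```

```bash
python3 -m creep '-4 -3 0 0 0 0;-20 -17 0 0 0 0;-50 -42 0 0 0 0;-76 -64 0 0 0 0;-92 -77 0 0 0 0;-92 -77 0 0 0 0;-92 -77 0 0 0 0' -1 50; python3 - <<'E'
from go import *
s=manip.state(); print(s['wrist_force'],s['opening'])
go([.50,-.15,.22],98.7,50)
Rt=R.from_rotvec(s['tool_rot'])
g0=s['eef_pos']-Rt.apply([.019,0,0])
for f in np.linspace(0,1,12)[1:]:
    g=g0+f*(np.array([.5,-.15,.22])-g0); go(g,71.6+f*27.1,-40+90*f)
E
```

```text
clock: 14.5
eef_pos: [0.5813, -0.0223, 0.1675]
tool_rot: [-0.304, 1.598, -0.798]
wrist_force: [-0.9, -0.2, -3.6]
opening: 0.0575
[-0.89079621 -0.22786724 -3.61028216] 0.05754331401960278
shift [  55.4 -128.5  -43.1] turn [-30.1   2.7  88.2] q [-0.79  0.49  1.51  0.49  1.87 -0.98] err 0.0
shift [  6.5 -10.6  -2.9] turn [-2.2 -1.5  8.3] q [ 0.01  0.42  1.55 -0.54  1.38  0.45] err 0.0
shift [ 12.5 -21.2  -6. ] turn [-4.4 -2.6 16.4] q [-0.07  0.34  1.62 -0.42  1.29  0.31] err 0.0
shift [ 18.3 -32.   -9.3] turn [-6.8 -3.5 24.6] q [-0.16  0.26  1.67 -0.29  1.23  0.13] err 0.0
shift [ 23.6 -42.9 -12.8] turn [-9.3 -4.  32.7] q [-0.26  0.21  1.7  -0.13  1.21 -0.06] err 0.0
shift [ 28.7 -54.  -16.6] turn [-12.   -4.2  40.8] q [-0.36  0.19  1.72  0.02  1.24 -0.26] err 0.0
shift [ 33.5 -65.5 -20.7] turn [-14.9  -4.   48.9] q [-0.46  0.19  1.72  0.15  1.3  -0.44] err 0.0
shift [ 38.1 -77.3 -24.9] turn [-17.8  -3.5  56.9] q [-0.55  0.22  1.7   0.26  1.38 -0.6 ] err 0.0
shift [ 42.5 -89.5 -29.3] turn [-20.8  -2.6  64.9] q [-0.63  0.26  1.67  0.35  1.49 -0.73] err 0.0
shift [  46.9 -102.1  -33.8] turn [-23.9  -1.3  72.7] q [-0.7   0.33  1.62  0.41  1.61 -0.83] err 0.0
shift [  51.1 -115.1  -38.4] turn [-27.    0.5  80.5] q [-0.75  0.41  1.57  0.46  1.74 -0.91] err 0.0
shift [  55.4 -128.5  -43.1] turn [-30.1   2.7  88.2] q [-0.79  0.49  1.51  0.49  1.87 -0.98] err 0.0
```

```bash
python3 -m creep '6 -10 -3 -2 -1.5 8;12 -21 -6 -4.4 -2.6 16;18 -32 -9 -6.8 -3.5 24;24 -43 -13 -9.3 -4 32;29 -54 -17 -12 -4.2 40;33 -65 -21 -15 -4 48;38 -77 -25 -18 -3.5 56;42 -89 -29 -21 -2.6 64;47 -102 -34 -24 -1.3 72;51 -115 -38 -27 0.5 80;55.4 -128.5 -43.1 -30.1 2.7 88.2;55.4 -128.5 -43.1 -30.1 2.7 88.2' -1 50; python3 -m creep '0 0 0 0 0 0;0 0 0 0 0 0'; python3 - <<'E'
from go import *; from h import img
f=u(98.7); C=np.array([.4331,-.2834,0])
go(C-.0174*f+[0,0,.0603+.03],98.7,50); img('top','top6.png')
E
python3 -c "
import cv2;i=cv2.imread('pics/top6.png');cv2.imwrite('pics/c6.png',cv2.resize(i[140:300,260:470],None,fx=3,fy=3))"
```

```text
clock: 15.7
eef_pos: [0.4962, -0.1377, 0.2039]
tool_rot: [0.586, 1.527, 0.799]
wrist_force: [-1.1, 0.0, -3.7]
opening: 0.0575
clock: 15.9
eef_pos: [0.4982, -0.1346, 0.2081]
tool_rot: [0.572, 1.525, 0.797]
wrist_force: [-0.9, -0.7, -2.9]
opening: 0.0577
shift [ -23.2 -189.7  -86.8] turn [-0.  -0.   0.1] q [-1.01  0.77  1.37  0.32  1.82 -1.22] err 0.0
```

View pics/c6.png

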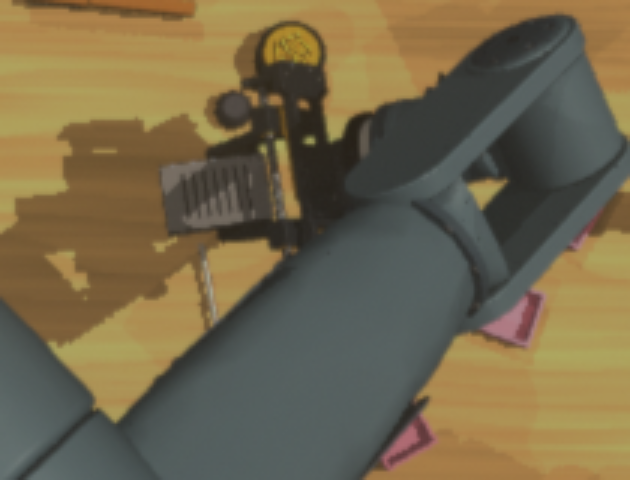

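The case is right way up with its ribs on top at about crop (210,195), still gripped, and the forearm hides C. On to a hover 30 mm above C.

```bash
python3 -m creep '-4 -30 -14 0 0 0;-9 -70 -32 0 0 0;-14 -110 -50 0 0 0;-19 -150 -69 0 0 0;-22 -178 -82 0 0 0;-23.2 -189.7 -86.8 0 0 0.1;-23.2 -189.7 -86.8 0 0 0.1;-23.2 -189.7 -86.8 0 0 0.1;-23.2 -189.7 -86.8 0 0 0.1' -1 50; python3 - <<'E'
from go import *; from h import img
f=u(98.7); C=np.array([.4331,-.2834,0])
go(C-.0174*f+[0,0,.0603+.03],98.7,50); a=img('top');b=img('side')
import cv2
np.savez('/tmp/h7',t=a['depth'],s=b['depth'])
A=cv2.resize(a['pixels'][190:290,320:450],None,fx=4,fy=4);B=cv2.resize(b['pixels'][160:260,340:440],None,fx=4,fy=4)
cv2.imwrite('pics/c7.png',np.hstack([A,B[:, :280]])[...,::-1])
E
```

```text
clock: 16.85
eef_pos: [0.4349, -0.2861, 0.08]
tool_rot: [0.571, 1.523, 0.799]
wrist_force: [-0.6, -0.0, -3.4]
opening: 0.0577
shift [ 1.3 -1.4 -1.3] turn [ 0.2 -0.   0.1] q [-1.01  0.77  1.37  0.32  1.82 -1.22] err 0.0
```

View pics/c7.png

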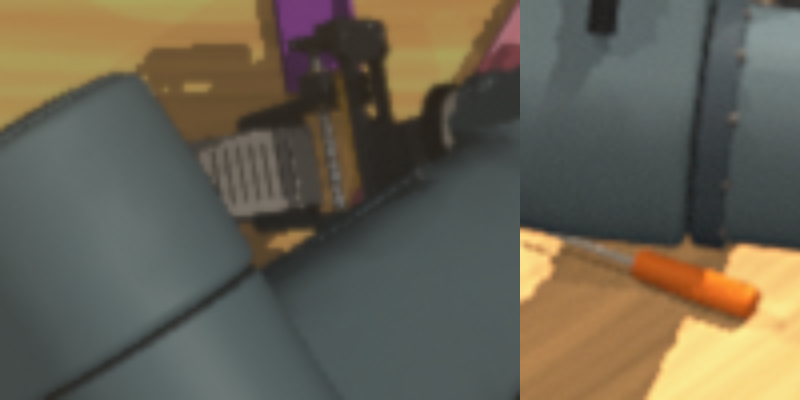

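```bash
python3 - <<'E'
from go import *; from h import *
f=u(98.7); r=np.array([f[1],-f[0],0]); C=np.array([.4331,-.2834,0])
d=img('top'); c=cloud(d); p=c.reshape(-1,3); px=d['pixels'].reshape(-1,3).astype(int)
m=(abs(p[:,2]-.107)<.012)&(np.hypot(*(p[:,:2]-C[:2]).T)<.07); q=p[m]-C
F=q@f; S=q@r
for a in np.arange(-.03,.05,.01):
    k=abs(F-a)<.005
    if k.sum()>3: print(a.round(3),k.sum(),'lat',(S[k].min()*1000).round(1),(S[k].max()*1000).round(1),'z',np.median(q[k,2]).round(4))
# same for C in the first picture
p=np.load('/tmp/top.npz')['c'].reshape(-1,3); m=(abs(p[:,2]-.039)<.006)&(np.hypot(*(p[:,:2]-C[:2]).T)<.07); q=p[m]-C;F=q@f; S=q@r
for a in np.arange(-.04,.05,.02):
    k=abs(F-a)<.01; print('C',a.round(3),'lat',(S[k].min()*1000).round(1),(S[k].max()*1000).round(1))
print('C long',F.min(),F.max())
E
```

```text
-0.03 119 lat -42.8 48.6 z 0.1083
-0.02 112 lat -41.1 47.1 z 0.1054
-0.01 95 lat -39.8 44.8 z 0.1058
0.0 73 lat -26.9 43.0 z 0.1065
0.01 73 lat -27.1 30.2 z 0.1063
0.02 63 lat -26.7 30.9 z 0.1067
0.03 36 lat -5.9 29.6 z 0.1067
0.04 10 lat 19.2 31.0 z 0.1058
C -0.04 lat -28.4 27.4
C -0.02 lat -29.0 28.9
C 0.0 lat -28.5 28.3
C 0.02 lat -28.5 29.3
C 0.04 lat -28.5 28.7
C long -0.0460541989649541 0.04617950240234845
```

```bash
python3 -m creep '4 -4 -1.7 0 0 0;10 -11 -1.7 0 0 0;15 -18 -1.7 0 0 0;17.7 -21.1 -1.7 0 0 0;18.3 -21.8 -1.7 0 0 0;18.3 -21.8 -1.7 0 0 0;18.3 -21.8 -1.7 0 0 0' -1 50;python3 -m creep '0.6 -0.8 0 0 0 0;1.0 -1.1 0 0 0 0;1.0 -1.1 0 0 0 0;1.0 -1.1 0 0 0 0'; python3 - <<'E'
from go import *
f=u(98.7); C=np.array([.4331,-.2834,0]); print(manip.state()['wrist_force'])
go(C-.0174*f+[0,0,.0603],98.7,50)
E
```

```text
clock: 17.7
eef_pos: [0.4322, -0.2875, 0.0503]
tool_rot: [0.574, 1.523, 0.799]
wrist_force: [0.3, -0.8, -3.5]
opening: 0.0579
clock: 18.1
eef_pos: [0.4321, -0.2873, 0.0488]
tool_rot: [0.574, 1.523, 0.799]
wrist_force: [0.5, -0.1, -1.7]
opening: 0.0576
[ 0.4959028  -0.10579279 -1.72413291]
shift [1.1 0.  1.5] turn [ 0.  0. -0.] q [-1.01  0.82  1.36  0.32  1.78 -1.23] err 0.0
```

```bash
python3 -m creep '0.5 -0.6 0 0 0 0;0.5 -0.6 0 0 0 0;0.5 -0.6 0 0 0 0' -1 50; python3 -m creep '0.3 -0.4 0 0 0 0;0.3 -0.4 0 0 0 0;0.3 -0.4 0 0 0 0'
```

```text
clock: 18.4
eef_pos: [0.4321, -0.2873, 0.048]
tool_rot: [0.574, 1.523, 0.799]
wrist_force: [-0.0, -0.6, -2.5]
opening: 0.0574
clock: 18.7
eef_pos: [0.4322, -0.2873, 0.0479]
tool_rot: [0.574, 1.523, 0.799]
wrist_force: [0.5, 0.5, 1.9]
opening: 0.0578
```

```bash
python3 -m creep '0 0 0 0 0 0;0 0 0 0 0 0;0 0 0 0 0 0;0 0 0 0 0 0;0 0 0 0 0 0' 1 50; python3 -m creep '-8 0 0 0 0 0;-30 0 0 0 0 0;-60 8 0 0 0 0;-90 30 0 0 0 0;-115 65 0 0 0 0;-130 110 0 0 0 0;-130 110 0 0 0 0;-130 110 0 0 0 0'; python3 - <<'E'
from go import *
go([.47,.15,.25],84.5,-20); go([.47,.2,.25],84.5,20)
g=np.array([.445,.3088,.0235])+.012*u(84.5)
go(g,84.5,-20,.1); go(g,84.5,-20,0)
E
```

```text
clock: 19.2
eef_pos: [0.4321, -0.2872, 0.0473]
tool_rot: [0.574, 1.523, 0.799]
wrist_force: [0.2, -0.9, -0.0]
opening: 0.088
clock: 20.0
eef_pos: [0.4367, -0.3165, 0.2167]
tool_rot: [0.571, 1.523, 0.797]
wrist_force: [-0.5, 0.1, -0.1]
opening: 0.0882
shift [333.7 301.9 102.1] turn [ 14.7  -3.8 -69.5] q [ 0.26  0.13  1.72 -0.33  1.43  0.43] err 0.0
shift [381.1 341.9 112.9] turn [ 11.9  -8.1 -29.7] q [-0.04 -0.03  1.89  0.36  1.28 -0.05] err 0.0
shift [576.3 333.2 112.6] turn [ 14.7  -3.8 -69.5] q [ 0.6   0.5   1.53 -0.27  1.35  0.79] err 0.0
shift [611.6 240.1 104. ] turn [ 14.7  -3.8 -69.5] q [ 0.55  0.6   1.61 -0.3   1.16  0.8 ] err 0.0
```

```bash
python3 -m creep '30 27 9 1.3 -0.3 -6.3;61 55 19 2.7 -0.7 -12.6;91 82 28 4 -1 -19;121 110 37 5.3 -1.4 -25.3;152 137 46 6.7 -1.7 -31.6;182 165 56 8 -2.1 -38;212 192 65 9.4 -2.4 -44.2;243 220 74 10.7 -2.8 -50.5;273 247 84 12 -3.1 -56.9;303 274 93 13.4 -3.5 -63.2;333.7 301.9 102.1 14.7 -3.8 -69.5;333.7 301.9 102.1 14.7 -3.8 -69.5' 1 50; python3 -m creep '0 0 0 0 0 0;0 0 0 0 0 0'; python3 - <<'E'
from go import *; from h import *
g=np.array([.445,.3088,.0235])+.012*u(84.5); go(g,84.5,-20,.1)
d=img('top','top8.png'); c=cloud(d).reshape(-1,3)
C=np.array([.4331,-.2834,0])
for a,b in((.068,.086),(.03,.046)):
    p=c[(c[:,2]>a)&(c[:,2]<b)&(np.hypot(*(c[:,:2]-C[:2]).T)<.075)]; print(len(p),cv2.minAreaRect((p[:,:2]*1000).astype(np.float32)) if len(p) else '',np.median(p,0))
cv2.imwrite('pics/c8.png',cv2.resize(d['pixels'][150:300,250:450,::-1],None,fx=3,fy=3))
E
```

```text
clock: 21.2
eef_pos: [0.4671, 0.1522, 0.2292]
tool_rot: [-0.21, 1.573, -0.339]
wrist_force: [-1.0, -0.2, -1.8]
opening: 0.0879
clock: 21.4
eef_pos: [0.469, 0.1429, 0.2312]
tool_rot: [-0.197, 1.573, -0.348]
wrist_force: [0.2, 0.4, 0.4]
opening: 0.0879
shift [ 55.  235.2 -39.6] turn [-0.  -0.3 -0.1] q [ 0.6   0.5   1.53 -0.27  1.35  0.79] err 0.0
630 ((432.7720031738281, -285.2181091308594), (57.79795837402344, 92.32557678222656), 8.615330696105957) [ 0.43217143 -0.28522696  0.07473768]
29 ((415.68609619140625, -252.09451293945312), (77.3603515625, 37.463348388671875), 49.628326416015625) [ 0.41911065 -0.2406737   0.03716057]
```

View pics/c8.png

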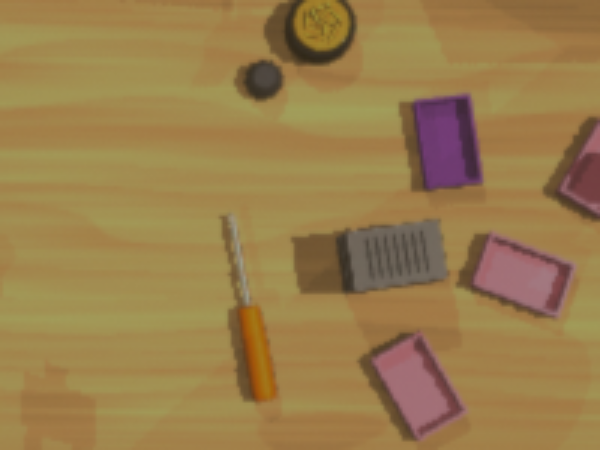

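Case P sits squarely right way up on C (crop (392,255)), within about 2 mm, and the tools are undisturbed. Now case Q.

```bash
python3 -m creep '9 39 -7 0 0 0;18 78 -13 0 0 0;27 118 -20 0 0 0;37 157 -27 0 0 0;46 196 -33 0 0 0;55 235 -39.6 0 -0.3 0;55 235 -39.6 0 -0.3 0;55 235 -39.6 0 -0.3 0;55 235 -39.6 0 -0.3 0' 1 50; python3 - <<'E'
from go import *
g=np.array([.445,.3088,.0235])+.012*u(84.5); go(g,84.5,-20)
E
```

```text
clock: 22.35
eef_pos: [0.4507, 0.3473, 0.1018]
tool_rot: [-0.195, 1.565, -0.349]
wrist_force: [-0.4, 0.6, 0.7]
opening: 0.0879
shift [101.7   1.3  -2.3] turn [-0.2  0.2 -0.2] q [ 0.55  0.6   1.61 -0.3   1.16  0.8 ] err 0.0
```

```bash
python3 -m creep '30 0 -1 0 0 0;60 0 -2 0 0 0;85 1 -3 0 0 0;97 1 -3 0 0 0;101 1 -3 0 0 0;101 1 -3 0 0 0;101 1 -3 0 0 0'; python3 -m creep '0 0 0 0 0 0;0 0 0 0 0 0;0 0 0 0 0 0;0 0 0 0 0 0;0 0 0 0 0 0;0 0 0 0 0 0;0 0 0 0 0 0' -1 50;  python3 - <<'E'
from go import *
s=manip.state();print(s['wrist_force']); Rt=R.from_rotvec(s['tool_rot'])
g=s['eef_pos']-Rt.apply([.019,0,0]); print('grasp',g,'delta f',(g-[.445,.3088,0])@u(84.5), Rt.as_matrix().round(3))
E
```

```text
clock: 23.05
eef_pos: [0.4444, 0.3169, 0.0068]
tool_rot: [-0.196, 1.564, -0.346]
wrist_force: [-0.6, 0.1, 0.2]
opening: 0.0883
clock: 23.75
eef_pos: [0.4434, 0.3166, 0.0055]
tool_rot: [-0.198, 1.565, -0.347]
wrist_force: [1.4, 1.0, 2.6]
opening: 0.0576
[1.40343078 1.04081301 2.60894574]
grasp [0.4439635  0.32298507 0.02340822] delta f 0.014020419581937518 [[-0.029  0.09   0.995]
 [-0.338  0.936 -0.095]
 [-0.941 -0.34   0.003]]
```

```bash
python3 -m creep '-5 -2 0 0 0 0;-20 -7 0 0 0 0;-45 -16 0 0 0 0;-70 -25 0 0 0 0;-85 -31 0 0 0 0;-85 -31 0 0 0 0;-85 -31 0 0 0 0' -1 50; python3 -m creep '0 1 0 0 0 6;0 3 0 0 0 14;-1 6 0 0 0 22;-2 8 0 0 0 30;-4 11 0 0 0 38;-6 13 0 0 0 46;-8 15 0 0 0 54;-11 17 0 0 0 62;-13 18 0 0 0 70;-16 19 0 0 0 78;-18 19 0 0 0 86;-20 19 0 0 0 90' -1 50; python3 -m creep '0 0 0 0 0 0;0 0 0 0 0 0;0 0 0 0 0 0'; python3 - <<'E'
from go import *
g=np.array([.445,.3088,.060])+.014*u(84.5)
go(g,84.5,70)
E
```

```text
clock: 24.45
eef_pos: [0.4427, 0.316, 0.0957]
tool_rot: [-0.198, 1.566, -0.347]
wrist_force: [0.4, -0.5, -1.5]
opening: 0.0578
clock: 25.65
eef_pos: [0.4441, 0.3397, 0.106]
tool_rot: [1.011, 1.295, 0.878]
wrist_force: [-0.1, 0.1, -3.2]
opening: 0.0577
clock: 25.95
eef_pos: [0.4451, 0.3409, 0.1081]
tool_rot: [1.001, 1.295, 0.878]
wrist_force: [-0.2, -0.4, -2.2]
opening: 0.0578
shift [ 18.6 -51.4   2.8] turn [ 0.2 -0.  -0. ] q [-0.17  0.65  2.05  1.36  1.29 -1.11] err 0.0
```

```bash
python3 -m creep '5 -14 0 0 0 0;10 -28 0 0 0 0;14 -38 0 0 0 0;16 -44 0 0 0 0;17.4 -48 0 0 0 0;17.4 -48 0 0 0 0;17.4 -48 0 0 0 0'; python3 -m creep '0.5 -1.4 0 0 0 0;0.9 -2.4 0 0 0 0;0.9 -2.4 0 0 0 0;0.9 -2.4 0 0 0 0'; python3 -m creep '0.4 -1.1 0 0 0 0;0.4 -1.1 0 0 0 0;0.4 -1.1 0 0 0 0'
```

```text
clock: 26.65
eef_pos: [0.4455, 0.3407, 0.0574]
tool_rot: [1.003, 1.294, 0.879]
wrist_force: [1.1, -0.6, -2.8]
opening: 0.0575
clock: 27.05
eef_pos: [0.4454, 0.3407, 0.0546]
tool_rot: [1.004, 1.294, 0.879]
wrist_force: [-0.1, 0.9, -2.9]
opening: 0.0573
clock: 27.35
eef_pos: [0.4453, 0.3407, 0.0533]
tool_rot: [1.004, 1.295, 0.879]
wrist_force: [-1.4, 0.1, -2.4]
opening: 0.0575
```

```bash
python3 -m creep '0.3 -0.8 0 0 0 0;0.3 -0.8 0 0 0 0;0.3 -0.8 0 0 0 0';python3 -m creep '0.2 -0.6 0 0 0 0;0.2 -0.6 0 0 0 0;0.2 -0.6 0 0 0 0'
```

```text
clock: 27.65
eef_pos: [0.4454, 0.3407, 0.0526]
tool_rot: [1.004, 1.294, 0.879]
wrist_force: [0.0, -1.5, -1.0]
opening: 0.0578
clock: 27.95
eef_pos: [0.4455, 0.3408, 0.0525]
tool_rot: [1.004, 1.294, 0.88]
wrist_force: [-0.7, -0.8, 5.3]
opening: 0.0581
```

Contact. I'll release, back off and measure.

```bash
python3 -m creep '0 0 0 0 0 0;0 0 0 0 0 0;0 0 0 0 0 0;0 0 0 0 0 0;0 0 0 0 0 0' 1 50; python3 -m creep '-10 0 0 0 0 0;-35 0 0 0 0 0;-70 0 0 0 0 0;-100 10 0 0 0 0;-100 10 0 0 0 0;-100 10 0 0 0 0;-100 10 0 0 0 0'; python3 - <<'E'
from go import *; from h import *
d=img('top','top9.png'); c=cloud(d); G=np.array([.4455,.3408])-.019*.94*u(84.5)[:2]; print('grasp',G)
m=(c[...,2]>.08)&(c[...,2]<.1)&(np.hypot(c[...,0]-G[0],c[...,1]-G[1])<.055)
p=c[m]; r=cv2.minAreaRect((p[:,:2]*1000).astype(np.float32)); print(len(p),r)
C=np.array([*G,0]); g=C+.004*u(84.5)+[0,0,.064]
for p in (70,30,0,-20,-40): go(g,84.5,p,.11)
E
```

```text
clock: 28.45
eef_pos: [0.4453, 0.3407, 0.0517]
tool_rot: [1.004, 1.295, 0.879]
wrist_force: [-0.1, 0.7, -0.3]
opening: 0.0881
clock: 29.15
eef_pos: [0.4362, 0.2509, 0.0949]
tool_rot: [1.004, 1.295, 0.879]
wrist_force: [-0.1, 0.4, -0.2]
opening: 0.0882
grasp [0.44378819 0.32302222]
288 ((445.2472839355469, 325.384033203125), (40.10105895996094, 58.241432189941406), 85.91278839111328)
shift [-8.5 -2.9  0.6] turn [ 0.1 -0.  -0.1] q [-0.41  0.52  2.11  1.13  1.41 -1.08] err 0.0
shift [12.9 55.6  0.8] turn [  0.1   0.  -40.1] q [ 0.02  0.07  2.04  0.61  1.05 -0.2 ] err 0.0
shift [51.6 82.5  0.9] turn [  0.1   0.1 -70.1] q [0.42 0.22 1.74 0.   1.18 0.52] err 0.0
shift [82.7 87.9  0.9] turn [  0.1   0.1 -90.1] q [ 0.61  0.45  1.49 -0.27  1.44  0.77] err 0.0
shift [113.8  82.4   0.9] turn [ 1.000e-01  1.000e-01 -1.101e+02] q [ 0.74  0.73  1.21 -0.45  1.73  0.88] err 0.0
```

```bash
python3 -m creep '-8 9 0 0 0 -8;-4 23 0 0 0 -16;1 35 0 0 0 -24;7 46 0.5 0 0 -32;13 56 0.8 0 0 -40;22 64 0.8 0 0 -48;32 72 0.8 0 0 -56;43 79 0.8 0 0 -64;52 82.5 0.9 0 0 -70;52 82.5 0.9 0 0 -70;52 82.5 0.9 0 0 -70'; python3 - <<'E'
from go import *
C=np.array([.4442,.3252,0]);g=C+.003*u(84.5)+[0,0,.064]
for p in (0,-20,-40): go(g,84.5,p,.11)
E
```

```text
clock: 30.3
eef_pos: [0.4429, 0.328, 0.1537]
tool_rot: [0.074, 1.569, -0.07]
wrist_force: [0.3, 0.0, 1.1]
opening: 0.0882
shift [-1.3  0.3  1.5] turn [ 0.3  0.  -0.2] q [0.42 0.22 1.74 0.   1.18 0.52] err 0.0
shift [ 4.3 31.4  1.7] turn [  0.3   0.1 -20.2] q [ 0.61  0.45  1.48 -0.27  1.44  0.77] err 0.0
shift [20.1 58.7  1.8] turn [  0.3   0.1 -40.2] q [ 0.74  0.73  1.21 -0.45  1.74  0.88] err 0.0
```

```bash
python3 -m creep '0 13 1 0 0 -8;3 26 1.5 0.3 0 -16;7 37 1.7 0.3 0 -24;13 49 1.8 0.3 0 -32;20 58.7 1.8 0.3 0.1 -40;20 58.7 1.8 0.3 0.1 -40;20 58.7 1.8 0.3 0.1 -40;20 58.7 1.8 0.3 0.1 -40'; python3 - <<'E'
from go import *
C=np.array([.4442,.3252,0]);g=C+.003*u(84.5)+[0,0,.064]
go(g,84.5,-40,0)
E
```

```text
clock: 31.1
eef_pos: [0.4529, 0.3841, 0.1368]
tool_rot: [-0.466, 1.532, -0.622]
wrist_force: [0.0, 0.5, 0.8]
opening: 0.0884
shift [111.1   2.9  -2.9] turn [-0.4 -0.1 -0.3] q [ 0.67  0.74  1.4  -0.48  1.53  0.92] err 0.0
```

```bash
python3 -m creep '25 1 -2 0 0 0;55 2 -2.9 0 0 0;85 3 -2.9 0 0 0;103 3 -2.9 0 0 0;111 3 -2.9 -0.3 0 0;111 3 -2.9 -0.3 0 0;111 3 -2.9 -0.3 0 0;111 3 -2.9 -0.3 0 0'; python3 -m creep '0 0 0 0 0 0;0 0 0 0 0 0;0 0 0 0 0 0;0 0 0 0 0 0;0 0 0 0 0 0;0 0 0 0 0 0;0 0 0 0 0 0;0 0 0 0 0 0' -1 50; python3 - <<'E'
from go import *
s=manip.state(); print(s['wrist_force'],s['opening'])
g=s['eef_pos']-R.from_rotvec(s['tool_rot']).apply([.019,0,0]); print('grasp',g, 'rel', (g-[.4442,.3252,0])@u(84.5))
E
```

```text
clock: 31.9
eef_pos: [0.4436, 0.3181, 0.0499]
tool_rot: [-0.471, 1.532, -0.618]
wrist_force: [0.8, 1.2, -0.3]
opening: 0.088
clock: 32.7
eef_pos: [0.4426, 0.3171, 0.0481]
tool_rot: [-0.474, 1.534, -0.619]
wrist_force: [0.3, -0.3, -0.4]
opening: 0.0577
[ 0.25281521 -0.33981932 -0.4126579 ] 0.05773861793264675
grasp [0.44380921 0.32922069 0.06270804] rel 0.003964723953902752
```

```bash
python3 -m creep '-4 -3 0 0 0 0;-20 -17 0 0 0 0;-50 -42 0 0 0 0;-76 -64 0 0 0 0;-92 -77 0 0 0 0;-92 -77 0 0 0 0;-92 -77 0 0 0 0' -1 50; python3 - <<'E'
from go import *
s=manip.state(); print(s['wrist_force'],s['opening'])
Rt=R.from_rotvec(s['tool_rot']); g0=s['eef_pos']-Rt.apply([.019,0,0])
for f in np.linspace(0,1,13)[1:]:
    g=g0+f*(np.array([.49,-.08,.25])-g0); go(g,84.5+f*14.2,-40+90*f)
E
```

```text
clock: 33.4
eef_pos: [0.4422, 0.3168, 0.1672]
tool_rot: [-0.474, 1.534, -0.619]
wrist_force: [0.0, 1.1, -2.8]
opening: 0.0573
[ 0.01104448  1.11072554 -2.77381676] 0.057255882367918336
shift [ 17.  -27.    7.4] turn [-0.9 -0.8  7.4] q [ 0.59  0.45  1.51 -0.44  1.56  0.76] err 0.0
shift [ 33.6 -53.9  14.6] turn [-2.  -1.3 14.9] q [ 0.5   0.33  1.63 -0.37  1.44  0.65] err 0.0
shift [ 50.  -81.   21.8] turn [-3.1 -1.8 22.4] q [ 0.39  0.21  1.72 -0.29  1.34  0.51] err 0.0
shift [  66.  -108.1   28.9] turn [-4.3 -2.1 29.8] q [ 0.26  0.12  1.8  -0.18  1.27  0.33] err 0.0
shift [  81.8 -135.4   35.8] turn [-5.6 -2.2 37.3] q [ 0.11  0.05  1.86 -0.05  1.24  0.12] err 0.0
shift [  97.3 -163.    42.7] turn [-7.  -2.2 44.8] q [-0.04  0.01  1.89  0.09  1.26 -0.1 ] err 0.0
shift [ 112.6 -190.8   49.4] turn [-8.3 -2.1 52.3] q [-0.19 -0.    1.9   0.22  1.31 -0.31] err 0.0
shift [ 127.7 -218.8   56.1] turn [-9.8 -1.8 59.7] q [-0.34  0.02  1.88  0.33  1.39 -0.49] err 0.0
shift [ 142.6 -247.1   62.7] turn [-11.2  -1.3  67.2] q [-0.46  0.08  1.84  0.41  1.49 -0.64] err 0.0
shift [ 157.5 -275.8   69.2] turn [-12.7  -0.6  74.6] q [-0.57  0.16  1.78  0.46  1.61 -0.76] err 0.0
shift [ 172.2 -304.8   75.7] turn [-14.2   0.3  82. ] q [-0.65  0.26  1.71  0.51  1.73 -0.85] err 0.0
shift [ 187.  -334.1   82.2] turn [-15.7   1.3  89.4] q [-0.72  0.36  1.62  0.54  1.85 -0.91] err 0.0
```

```bash
python3 -m creep '17 -27 7 -0.9 -0.8 7.4;34 -54 15 -2 -1.3 14.9;50 -81 22 -3.1 -1.8 22.4;66 -108 29 -4.3 -2.1 29.8;82 -135 36 -5.6 -2.2 37.3;97 -163 43 -7 -2.2 44.8;113 -191 49 -8.3 -2.1 52.3;128 -219 56 -9.8 -1.8 59.7;143 -247 63 -11.2 -1.3 67.2;157.5 -276 69 -12.7 -0.6 74.6;172 -305 76 -14.2 0.3 82;187 -334 82 -15.7 1.3 89.4' -1 50; python3 -m creep '0 0 0 0 0 0;0 0 0 0 0 0;0 0 0 0 0 0'; python3 - <<'E'
from go import *
f=u(98.7); C=np.array([.4325,-.2845,0])
g=C-.0167*f+[0,0,.095+.0037]
go(g+[0,0,.08],98.7,50); go(g+[0,0,.03],98.7,50); print(manip.state()['wrist_force'])
E
```

```text
clock: 34.6
eef_pos: [0.4873, -0.0671, 0.2376]
tool_rot: [0.581, 1.522, 0.802]
wrist_force: [0.7, 1.0, -2.2]
opening: 0.0574
clock: 34.9
eef_pos: [0.4874, -0.0642, 0.2379]
tool_rot: [0.575, 1.524, 0.799]
wrist_force: [0.0, -0.3, -2.2]
opening: 0.0575
shift [-116.3 -190.7  -87.6] turn [-0.  -0.  -0.1] q [-1.01  0.64  1.37  0.33  1.94 -1.17] err 0.0
shift [ -84.2 -229.   -87.6] turn [-0.  -0.  -0.1] q [-1.01  0.71  1.37  0.33  1.87 -1.2 ] err 0.0
[ 0.00571128 -0.29689777 -2.20998037]
```

```bash
python3 -m creep '-23 -38 -17 0 0 0;-46 -76 -35 0 0 0;-70 -114 -53 0 0 0;-93 -152 -70 0 0 0;-110 -180 -83 0 0 0;-116 -190.7 -87.6 0 0 0;-106 -203 -87.6 0 0 0;-90 -222 -87.6 0 0 0;-84 -229 -87.6 0 0 0;-84 -229 -87.6 0 0 0;-84 -229 -87.6 0 0 0;-84 -229 -87.6 0 0 0' -1 50; python3 - <<'E'
from go import *; from h import *
f=u(98.7); r=np.array([f[1],-f[0],0]); C=np.array([.4325,-.2845,0])
go(C-.0167*f+[0,0,.0987+.03],98.7,50)
C=np.array([.4331,-.2834,0])
p=cloud(img('top')).reshape(-1,3); m=(abs(p[:,2]-.145)<.010)&(np.hypot(*(p[:,:2]-C[:2]).T)<.07); q=p[m]-C
F=q@f; S=q@r
for a in np.arange(-.01,.06,.01):
    k=abs(F-a)<.005
    if k.sum()>3: print(a.round(3),k.sum(),'lat',(S[k].min()*1000).round(1),(S[k].max()*1000).round(1),'z',np.median(q[k,2]).round(4))
k=(S>.015)&(S<.028); print('far end',np.sort(F[k])[-5:])
E
```

```text
clock: 36.1
eef_pos: [0.4341, -0.2876, 0.1182]
tool_rot: [0.572, 1.522, 0.798]
wrist_force: [-0.2, -0.4, -2.2]
opening: 0.0578
shift [ 2.  -0.6 -1.1] turn [0.1 0.1 0.1] q [-1.01  0.71  1.37  0.33  1.87 -1.2 ] err 0.0
-0.01 98 lat -41.4 43.6 z 0.1456
0.0 75 lat -26.6 30.1 z 0.1461
0.01 78 lat -27.7 28.9 z 0.146
0.02 77 lat -26.7 29.7 z 0.146
0.03 73 lat -27.5 29.0 z 0.1457
0.04 72 lat -26.3 29.2 z 0.146
far end [0.04152294 0.0417189  0.04280477 0.04285643 0.04315261]
```

```bash
python3 -m creep '5 -3 -1.3 0 0 0;11 -10 -1.3 0 0 0;16 -16 -1.3 0 0 0;19 -19.6 -1.3 0 0 0;19.8 -20.5 -1.3 0 0 0;19.8 -20.5 -1.3 0 0 0;19.8 -20.5 -1.3 0 0 0' -1 50;python3 -m creep '0.6 -0.8 0 0 0 0;1.0 -1.1 0 0 0 0;1.0 -1.1 0 0 0 0;1.0 -1.1 0 0 0 0'; python3 -m creep '0.5 -0.6 0 0 0 0;0.5 -0.6 0 0 0 0;0.5 -0.6 0 0 0 0'
```

```text
clock: 36.85
eef_pos: [0.432, -0.286, 0.0888]
tool_rot: [0.574, 1.522, 0.798]
wrist_force: [-0.1, -0.9, -1.7]
opening: 0.0575
clock: 37.25
eef_pos: [0.4319, -0.2858, 0.0873]
tool_rot: [0.574, 1.522, 0.798]
wrist_force: [0.1, -0.7, -2.3]
opening: 0.0575
clock: 37.55
eef_pos: [0.4318, -0.2858, 0.0864]
tool_rot: [0.575, 1.522, 0.798]
wrist_force: [0.0, -0.0, -1.6]
opening: 0.0577
```

```bash
python3 - <<'E'
from go import *
f=u(98.7); go(np.array([.4325,-.2845,0])-.0167*f+[0,0,.0987],98.7,50)
E
```

```text
shift [-0.8 -0.5  0.8] turn [ 0.   0.1 -0. ] q [-1.01  0.76  1.37  0.32  1.83 -1.21] err 0.0
```

```bash
python3 -m creep '0.4 -0.5 0 0 0 0;0.4 -0.5 0 0 0 0;0.4 -0.5 0 0 0 0' -1 50; python3 -m creep '0.3 -0.4 0 0 0 0;0.3 -0.4 0 0 0 0;0.3 -0.4 0 0 0 0'
```

```text
clock: 37.85
eef_pos: [0.4318, -0.2858, 0.0858]
tool_rot: [0.575, 1.522, 0.798]
wrist_force: [0.8, -0.6, -2.4]
opening: 0.0577
clock: 38.15
eef_pos: [0.4319, -0.2859, 0.0853]
tool_rot: [0.574, 1.522, 0.798]
wrist_force: [0.1, 0.5, -2.2]
opening: 0.0579
```

```bash
for i in 1; do python3 -m creep '0.3 -0.4 0 0 0 0;0.3 -0.4 0 0 0 0;0.3 -0.4 0 0 0 0' -1 50; python3 -m creep '0.3 -0.4 0 0 0 0;0.3 -0.4 0 0 0 0;0.3 -0.4 0 0 0 0'; done
```

```text
clock: 38.45
eef_pos: [0.4319, -0.2859, 0.0849]
tool_rot: [0.575, 1.522, 0.798]
wrist_force: [0.3, -0.2, -0.6]
opening: 0.0576
clock: 38.75
eef_pos: [0.4319, -0.286, 0.0849]
tool_rot: [0.575, 1.522, 0.799]
wrist_force: [-0.7, 0.8, 4.0]
opening: 0.0576
```

Contact. I'll release, retreat along the tool and up, then swing clear and look.

```bash
python3 -m creep '0 0 0 0 0 0;0 0 0 0 0 0;0 0 0 0 0 0;0 0 0 0 0 0;0 0 0 0 0 0' 1 50; python3 -m creep '-8 0 0 0 0 0;-30 0 0 0 0 0;-60 8 0 0 0 0;-90 30 0 0 0 0;-115 65 0 0 0 0;-130 110 0 0 0 0;-130 110 0 0 0 0;-130 110 0 0 0 0';  python3 -m creep '30 27 9 1.3 -0.3 -6.3;61 55 19 2.7 -0.7 -12.6;91 82 28 4 -1 -19;121 110 37 5.3 -1.4 -25.3;152 137 46 6.7 -1.7 -31.6;182 165 56 8 -2.1 -38;212 192 65 9.4 -2.4 -44.2;243 220 74 10.7 -2.8 -50.5;273 247 84 12 -3.1 -56.9;303 274 93 13.4 -3.5 -63.2;303 274 93 13.4 -3.5 -63.2;303 274 93 13.4 -3.5 -63.2'; python3 - <<'E'
from h import *
d=img('top'); c=cloud(d).reshape(-1,3); b=img('side'); C=np.array([.4331,-.2834])
p=c[(c[:,2]>.106)&(c[:,2]<.125)&(np.hypot(*(c[:,:2]-C).T)<.075)]; print(len(p),cv2.minAreaRect((p[:,:2]*1000).astype(np.float32)),np.median(p,0))
A=cv2.resize(d['pixels'][170:290,310:450],None,fx=3,fy=3);B=cv2.resize(b['pixels'][110:230,340:470],None,fx=3,fy=3)
cv2.imwrite('pics/c10.png',np.hstack([A,B])[...,::-1])
E
```

```text
clock: 39.25
eef_pos: [0.4319, -0.2859, 0.0841]
tool_rot: [0.575, 1.522, 0.798]
wrist_force: [-0.3, -0.5, 0.3]
opening: 0.0881
clock: 40.05
eef_pos: [0.4364, -0.3151, 0.2535]
tool_rot: [0.571, 1.522, 0.796]
wrist_force: [-0.7, 0.2, -0.1]
opening: 0.0883
clock: 41.25
eef_pos: [0.4656, 0.1053, 0.2658]
tool_rot: [-0.132, 1.587, -0.24]
wrist_force: [1.0, -0.5, 0.7]
opening: 0.0883
672 ((432.7903137207031, -284.5527038574219), (57.96370315551758, 93.08135986328125), 8.503514289855957) [ 0.43215426 -0.28433343  0.11272805]
```

View pics/c10.png

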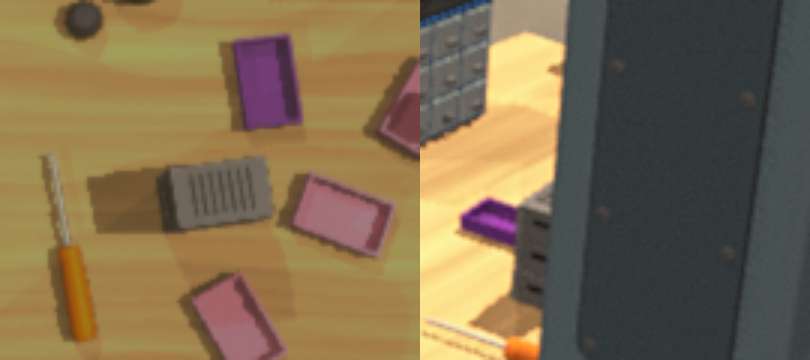

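The finished three-high stack is at crop (220,192) in the top view, ribs up. Its edges line up in the side view, and the neighbouring things are untouched.

```bash
python3 -c "
from station import manip
print(manip.job_done(), manip.state()['clock'])"
```

```text
the job is handed in; nothing more can be done
the job is handed in; nothing more can be done
```

Both upside-down cases are now right way up and stacked on the third case. I handed the job in a little after 41 s on the robot's clock. I turned each case in two quarter turns: stood it on its end, gripped it again across the seam, turned it upright and set it down until I felt contact.

- **Stack position:** the last top view puts the top case at (432.8, -284.6) mm, turned 8.5°. The middle case measured (432.8, -285.2) mm at 8.6°, and the bottom case (433.1, -283.4) mm at 8.7° in the first picture. They agree within 2 mm and 0.2°. The top surface reads 113 mm against 114 mm expected.
- **Bottom case:** I could not see it clearly from above once the second case was on it, so whether it stayed put is not confirmed to the millimetre. In the last side view the arm hid most of the stack, but the visible end was flush over all three cases.
- **Cases kept closed:** the grip stayed at about 57.5 mm, and the weight read roughly 2.2–3.6 N during the carries, which fits complete cases.
- **Surroundings:** the screwdriver, the look-alikes and the other parts in the last top crop looked undisturbed. The pliers, wire brush, tip cleaner and round rubber foot were outside that crop, so I did not check them at the end.
- **Forces:** the highest I read at the wrist was about 6 N. The gripper was open and clear of everything at the end.

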